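# Load the parts tote and park it up the ramp

## Task

Put the chrome pull handle into the open metal tote and let go of it. Then push the tote gently up the wooden ramp, never with more than 20 newtons, until its trailing edge drops behind the lip at the top and it sits flat in the bay, with the handle still inside it. Leave the other things on the table where they are.

Things in the scene. Friction and masses are not known exactly. Their poses are not given: they have to be found in the camera images.
- stand: Fixed plywood stand. Origin on the table midway between its two cheeks, at the ramp's nominal foot; x points uphill (the way to push), z up. Cheeks 45 mm high, 8 mm thick, 116 mm apart inside, x = -5 to 295 mm; from x = -62 to -5 their ends flare outwards 0.30 rad as a funnel. Between them a ramp insert (slope, lip, bay, buffer) is clamped up to 18 mm uphill or downhill of nominal.
- lip_nominal (a point): Fixed point on the stand, 22 mm up: NOMINAL top of the lip's far face, stand x = 100 mm. The true lip is up to 18 mm up- or downhill of it, not measured: find it by feel or eye. Slope: 94 mm long, from the table to 22 mm high; then the lip, 6 mm wide, flat-topped; behind it a 10 mm drop to the bay floor, 12 mm above the table. The tote rocks nose-down once its middle passes the lip.
- buffer_nominal (a point): Fixed point on the stand: NOMINAL middle of the buffer's face, stand x = 228 mm, 36 mm above the table; truly shifted just as the lip is, always 128 mm beyond the lip's far face (tote: 125 mm). Black rubber bar 80 mm wide, 22 to 50 mm above the table, on springs: 2.2 N per mm, 8 mm of travel uphill, then hard.
- tote_mid (a point): Centre of the open-topped bare-metal tote (25 mm above its underside). The tote is 125 mm long (its x axis), 100 mm wide (y) and 50 mm high, walls and floor 4 mm thick, 0.3 to 0.5 kg, loose; its underside is slick (it may slide back down the slope if let go). It starts on the table below the ramp, its +x end towards the stand, nearly in line with it (within about 10 mm and 0.12 rad).
- pull_bar (a point): Chrome bar pull handle, like a door or cabinet handle, loose, 0.14 kg, standing on its two feet on the table. This point is the middle of its round bar, on the bar's axis, 30 mm above the soles of the feet. The bar is 12 mm thick and 90 mm long along this point's x axis; the two feet (18 mm round soles) stand 30 mm either side of the middle; 36 mm high in all.
- clamp: Blue plastic bar clamp, 150 mm long, lying loose on the table; bystander.
- glue: White glue bottle, 44 mm across, 110 mm high, loose; bystander. Origin under its centre.
- tape: Roll of tape, 72 mm across, 24 mm high, loose; bystander. Origin under its centre.
- mug: White mug, 76 mm across, 90 mm high, loose; bystander. Origin under its centre.

How it is judged:
By the outcome, as a careful person would: the job done as asked, in the order asked, and still so for the second after the job is handed in, with the robot touching nothing.
It also fails if it takes over 72 s, if anything falls off the work surface, if the arm or the gripper's body presses on something with over 40 N, if the wrist force passes 120 N, or if a joint passes its speed limit or range.

## Robot

A 6-joint arm with a two-finger parallel gripper is mounted at the origin on the work surface. World frame = base frame: x ahead of the robot, y to its left, z up, the work surface at z = 0. Lengths are in m, angles in degrees, forces in N, time in s.
With the tool pointing down it reaches from about 0.375 to 0.75 m from the base axis. Payload 9 kg.
Tool frame: the origin (TCP) lies where the fingers leave the gripper's body, on its centre line; the fingertips stand 73 mm ahead of it and the grasp point (between the pads) lies 54 mm ahead of it (robot.tip_reach is the distance from the TCP to the fingertips, in m); z points along the fingers, y is the line along which they close (so a half turn about z gives the same grasp; the last joint's range is limited). The gripper opens to 85 mm and grips with 20 to 120 N. Pads are 22 mm wide; open, the fingers measure 114 mm over their backs; the gripper's body (76 mm by 85 mm) begins 54 mm behind the grasp point. The pads swing forward as they close: fully open they stand 13 mm farther back than shut.
Start: joints at [-79.223, 5.964, 5.575, 89.605, 0, 77.527], TCP at [0.237, -0.551, 0.304] pointing down, gripper open.
Joint ranges: [-171.21, 171.21], [-48.23, 106.86], [-62.78, 66.21], [-105.2, 120.99], [-86.42, 89.51], [-180, 180]. Speed limits (degrees/s): [127.2, 127.2, 147.25, 180, 180, 180].

## Interface

Orientations are given as [roll, pitch, yaw] about the fixed x, y, z axes, in that order (R = Rz(yaw) Ry(pitch) Rx(roll)).
In Python, from plant import robot gives the robot as it stands. Calls block until the motion is done:
- robot.move_pose(position, orientation): joint-space move of the TCP to a pose.
- robot.line_to(position, vel=0.15, rotation=None, guard=None): straight line of the TCP; rotation=None keeps the orientation; vel is the mean speed in m/s. With guard (N) it stops when the force on the tool has changed by that much, and returns True; else False.
- robot.goto_joints(angles): joint-space move.
- robot.set_gripper(opening): finger opening in m; the grip force is fixed at half the most; returns when the fingers have stopped.
- robot.pause(seconds).
- robot.ik(position, orientation): joint angles nearest the present ones, or None.
- robot.observe(): the state.
- robot.grab_frame(name): name is "scene" or "side" or "wrist"; returns the picture (400x640x3 uint8, blue, green, red); there is no depth.
- robot.get_calibration(name): a dict with "vertical_fov" (degrees; the focal length in pixels is half the picture's height over the tangent of half this angle, whatever the lens; pixels are square), "cx", "cy" (the principal point, pixels), "rvec" (rotation vector, rad) and "tvec" (3), from world to camera coordinates, as OpenCV has them. Camera axes: x right, y down, z forward; pixel columns grow to the right and rows downward; lengths in m; the calibration is good to about 2 mm. The wrist camera is an equidistant fisheye: a pixel r from the principal point sees the ray r / f radians off the axis. A picture is of the moment at which its call begins: read the wrist's pose just before it. get_calibration takes no time and is no camera call; for the wrist camera it gives the pose at the moment of the call.
A pose or a line that the arm cannot do raises robot.IKError and nothing moves.
- robot.job_done(): hands the job in; it is judged then, once.
The state is a dict: "time": time; "q": joint angles; "qvel": joint speeds; "joint_torque": joint torques, N m; "tool_pos": TCP position; "tcp_rot": TCP orientation; "ft_force": force on the tool from outside, world axes, zero at the start; "torque": the same for the moment, N m; "gripper_width": finger opening in m; "gripper_force": force on a finger pad.
Only numpy, scipy, OpenCV 4.12 (cv2) and the standard library are available. Lean on these libraries where they do the work, as an engineer would, in place of code of your own. Each camera call takes 0.05 s, during which the arm holds its last target. There are 200 camera calls.

## Working session

There is one attempt and no reset: what is moved stays moved. The work goes in short steps, each a Python script; the robot and the scene stay as the last script left them, time stands still between calls to the robot, and variables do not carry over. Pictures are saved under pics/ and viewed, at most 10 in all, crops included, and the job is handed in when it is done.

```bash
ls; mkdir -p pics; python3 - <<'E'
from plant import robot
import cv2
for n in ("scene","side"):
    cv2.imwrite(f"pics/{n}0.png",robot.grab_frame(n)); print(robot.get_calibration(n))
print(robot.observe())
E
```

```text
pics
{'vertical_fov': 55.30438173657449, 'cx': 316.0492407614153, 'cy': 200.31215912247862, 'rvec': array([ 1.75849203,  1.70860783, -0.72231031]), 'tvec': array([ 0.00561756, -0.31588483,  1.65828342])}
{'vertical_fov': 49.337469868118696, 'cx': 313.5212271032895, 'cy': 198.09266578240982, 'rvec': array([ 0.14690484, -2.64393234,  1.5935852 ]), 'tvec': array([0.53307658, 0.10383585, 1.28798899])}
{'time': 0.1, 'q': array([-7.92232476e+01,  5.99453644e+00,  5.53250000e+00,  8.96046473e+01,
       -1.46960608e-04,  7.75272699e+01]), 'qvel': array([ 0.12730003, -0.13428479,  0.00903865,  0.03864823,  0.03356092,
        0.06092308]), 'joint_torque': array([ 6.44726868e-03, -5.58208287e+01,  5.04718423e+01,  1.32007702e-02,
       -1.69045129e-04,  1.10963219e-05]), 'tool_pos': array([ 0.23681508, -0.5510616 ,  0.30321625]), 'tcp_rot': array([-1.79934858e+02, -1.42585231e-02,  2.32494745e+01]), 'ft_force': array([ 0.41937314,  0.02316932, -0.03444036]), 'torque': array([-0.0182543 , -0.04555907, -0.01503928]), 'gripper_force': 0.0, 'gripper_width': 0.08521086788728889}
```

View pics/scene0.png

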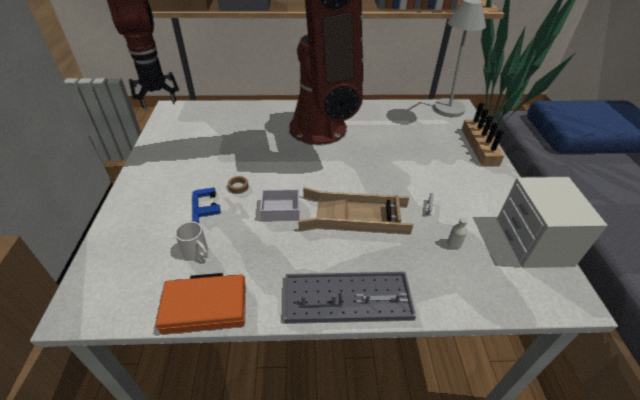

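View pics/side0.png

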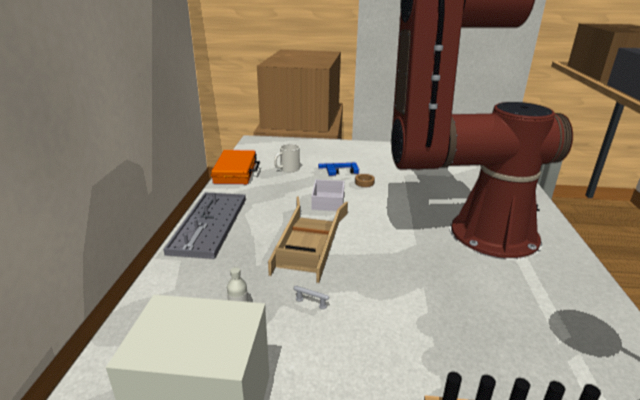

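The scene view shows the tote at about (280,206), the stand at (300–410,190–232), the handle at (428,205), the tape at (238,184) and the clamp at (205,205). I'll enlarge the crop to measure them.

```bash
cat > h.py <<'E'
import numpy as np, cv2
from plant import robot
def cal(n):
    c=robot.get_calibration(n); f=200/np.tan(np.radians(c["vertical_fov"])/2)
    return c,f,cv2.Rodrigues(c["rvec"])[0],np.array(c["tvec"])
def pix2w(n,uv,z,C=None):
    c,f,R,t=C or cal(n)
    x,y=(uv[0]-c["cx"])/f,(uv[1]-c["cy"])/f
    if n=="wrist":
        th=np.hypot(x,y); s=np.sin(th)/max(th,1e-9); d=np.array([x*s,y*s,np.cos(th)])
    else: d=np.array([x,y,1.])
    o=-R.T@t; d=R.T@d
    return o+d*(z-o[2])/d[2]
E
python3 - <<'E'
import cv2
a=cv2.imread("pics/scene0.png")[170:245,250:450]
cv2.imwrite("pics/c1.png",cv2.resize(a,None,fx=4,fy=4,interpolation=cv2.INTER_CUBIC))
E
```

```text
(no output)
```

View pics/c1.png

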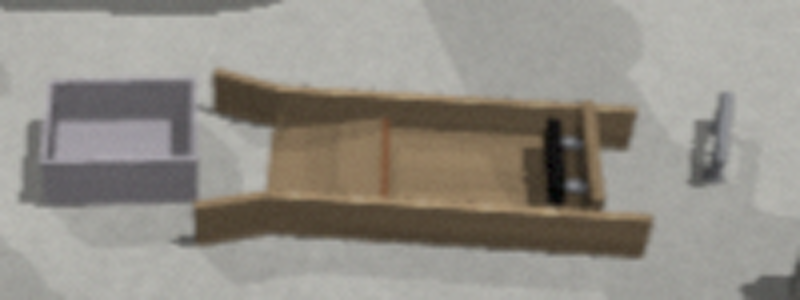

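```bash
python3 - <<'E'
from h import *
C=cal("scene")
for k,u,v,z in [("bar",727,95,.03),("bar",715,178,.03),("toteFL",50,82,.05),("toteFR",193,80,.05),("toteNR",197,162,.05),("toteNL",42,162,.05),("ckF",283,88,.045),("ckFe",636,108,.045),("ckN",267,194,.045),("ckNe",652,216,.045),("lip",387,122,.022),("lip",387,194,.022),("buf",548,122,.05),("buf",550,200,.05)]:
    print(k,pix2w("scene",(u/4+250,v/4+170),z,C).round(4))
S=cal("side"); print("side bar",pix2w("side",(296,290),.03,S),pix2w("side",(327,300),.03,S))
E
```

```text
bar [0.4665 0.3758 0.03  ]
bar [0.5656 0.3405 0.03  ]
toteFL [ 0.4605 -0.2022  0.05  ]
toteFR [ 0.4604 -0.0822  0.05  ]
toteNR [ 0.5583 -0.079   0.05  ]
toteNL [ 0.5557 -0.2021  0.05  ]
ckF [ 0.4664 -0.0064  0.045 ]
ckFe [0.4972 0.2877 0.045 ]
ckN [ 0.59   -0.0243  0.045 ]
ckNe [0.6202 0.274  0.045 ]
lip [0.4857 0.0815 0.022 ]
lip [0.57   0.0736 0.022 ]
buf [0.5179 0.2094 0.05  ]
buf [0.6061 0.1959 0.05  ]
side bar [0.53864794 0.3566692  0.03      ] [0.46440696 0.38280984 0.03      ]
```

```bash
python3 - <<'E'
from h import *
print(robot.tip_reach)
robot.move_pose([0.512-.0,0.363,0.24],[180,0,160.5])
o=robot.observe(); C=cal("wrist"); im=robot.grab_frame("wrist")
cv2.imwrite("pics/w1.png",im); print(o["time"],o["tool_pos"],o["tcp_rot"],-C[2].T@C[3],C[1])
np.save("w1.npy",np.concatenate([C[2].ravel(),C[3],[C[1],C[0]["cx"],C[0]["cy"]]]))
E
```

```text
0.0726
3.4417 [0.51242999 0.36240132 0.24003175] [-1.79996758e+02  6.21634223e-03  1.60432706e+02] [0.44266197 0.38650907 0.30970249] 309.70691628693146
```

View pics/w1.png

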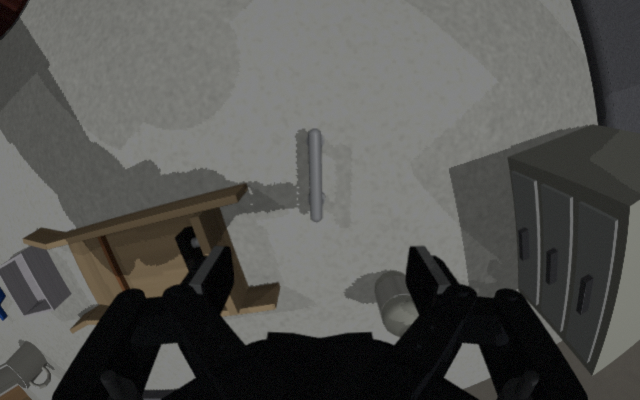

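The wrist view shows the bar from (315,128) to (317,222), upright in the picture. The glue is near (395,300), the lip's red strip near (115,263), and the cheek ends are at (246,185) and (278,290).

```bash
python3 - <<'E'
from h import *
a=np.load("w1.npy"); C=(dict(cx=a[13],cy=a[14]),a[12],a[:9].reshape(3,3),a[9:12])
p=pix2w("wrist",(315,128),.031,C);q=pix2w("wrist",(317,222),.031,C)
d=q-p; print(p,q,np.linalg.norm(d),np.degrees(np.arctan2(d[1],d[0])),(p+q)/2)
for k,uv,z in [("glue base",(358,292),0),("glue top",(408,328),.11),("ckF end",(247,186),.045),("ckN end",(278,287),.045)]: print(k,pix2w("wrist",uv,z,C))
E
```

```text
[0.46185144 0.3756846  0.031     ] [0.54720621 0.3470455  0.031     ] 0.09003129843994812 -18.548159249306863 [0.50452883 0.36136505 0.031     ]
glue base [ 6.61789971e-01  3.58161102e-01 -5.55111512e-17]
glue top [0.6385486  0.39826476 0.11      ]
ckF end [0.48837613 0.30113606 0.045     ]
ckN end [0.59656774 0.2870801  0.045     ]
```

```bash
python3 - <<'E'
from h import *
robot.set_gripper(.04)
robot.move_pose([.5045,.3614,.15],[180,0,161.5])
print(robot.line_to([.5045,.3614,.085],vel=.1,guard=10))
robot.set_gripper(.0)
o=robot.observe(); print(o["time"],o["gripper_width"],o["gripper_force"],o["tool_pos"])
robot.line_to([.5045,.3614,.24],vel=.2)
robot.move_pose([.515,-.20,.28],[180,0,86])
o=robot.observe(); C=cal("wrist"); im=robot.grab_frame("wrist")
cv2.imwrite("pics/w2.png",im); print(o["time"],o["gripper_width"],o["tool_pos"],o["tcp_rot"],o["ft_force"])
np.save("w2.npy",np.concatenate([C[2].ravel(),C[3],[C[1],C[0]["cx"],C[0]["cy"]]]))
E
```

```text
False
5.6333 0.009781504882066937 58.47360134124756 [0.50497174 0.36158028 0.08593605]
8.5833 0.009850170770890723 [ 0.51528607 -0.19924721  0.27992372] [-1.79997352e+02 -1.37578194e-02  8.60858399e+01] [-0.06777125 -0.83927798 -1.05681625]
```

View pics/w2.png

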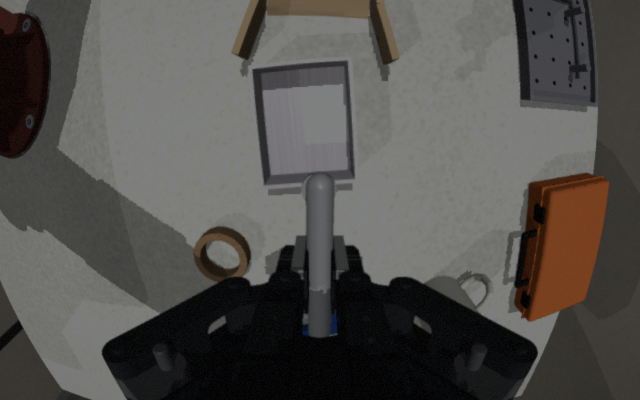

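The wrist view shows the handle held. The tote's rim corners are near (252,69), (350,60), (355,179) and (264,186), and the funnel tips are near (236,52) and (394,61).

```bash
python3 - <<'E'
from h import *
a=np.load("w2.npy"); C=(dict(cx=a[13],cy=a[14]),a[12],a[:9].reshape(3,3),a[9:12])
P=[pix2w("wrist",u,.05,C) for u in [(252,69),(350,60),(355,179),(264,186)]]
for p in P: print(p.round(4))
print("mid",np.mean(P,0)); 
for i in (0,1): d=P[i]-P[3-i]; print(np.linalg.norm(d),np.degrees(np.arctan2(d[1],d[0])))
for u in [(236,52),(394,61)]: print("funnel",pix2w("wrist",u,.045,C))
for u in [(267,10),(370,15)]: print("bend",pix2w("wrist",u,.045,C))
for u in [(267,13),(370,17)]: print("foot",pix2w("wrist",u,.0,C))
im=cv2.imread("pics/w2.png")[0:200,220:420]; cv2.imwrite("pics/c2.png",cv2.resize(im,None,fx=3,fy=3,interpolation=cv2.INTER_CUBIC))
E
```

```text
[ 0.458  -0.0858  0.05  ]
[ 0.5521 -0.0849  0.05  ]
[ 0.5506 -0.2023  0.05  ]
[ 0.4586 -0.2032  0.05  ]
mid [ 0.50483745 -0.14405321  0.05      ]
0.11735166150854978 90.33295055246818
0.11738964957545592 89.27013856067478
funnel [ 0.44192778 -0.06552408  0.045     ]
funnel [ 0.59626969 -0.08607595  0.045     ]
bend [ 0.47559188 -0.0255976   0.045     ]
bend [ 0.57580785 -0.03802077  0.045     ]
foot [ 0.46884734 -0.01445693  0.        ]
foot [ 0.58385705 -0.0274381   0.        ]
```

View pics/c2.png

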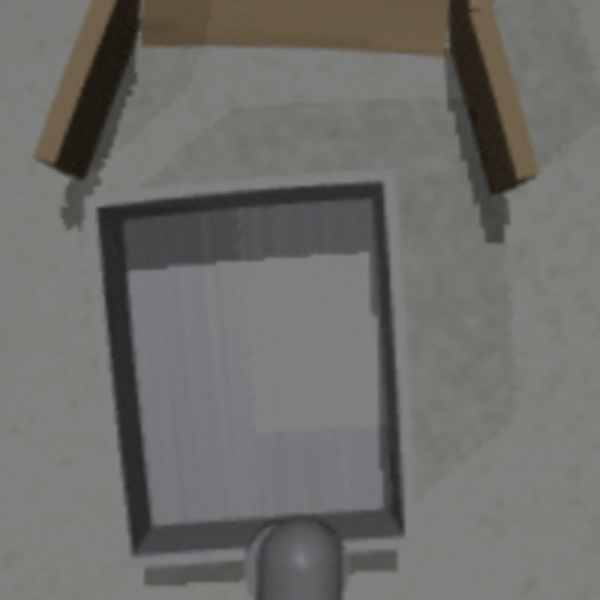

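```bash
cat >> h.py <<'E'
O=np.array([.5272,-.0124]); H=83.8
e=np.array([np.cos(np.radians(H)),np.sin(np.radians(H))])
def S(x,z): return [*(O+e*x),z]
E
python3 - <<'E'
from h import *
a=np.load("w2.npy"); C=(dict(cx=a[13],cy=a[14]),a[12],a[:9].reshape(3,3),a[9:12])
print("tape",pix2w("wrist",(221,253),.02,C), "clamp",pix2w("scene",(205,205),.02))
robot.line_to([.505,-.144,.17],vel=.2,rotation=[180,0,90])
print(robot.line_to([.505,-.144,.0905],vel=.06,guard=6), robot.observe()["tool_pos"])
robot.set_gripper(.035)
robot.line_to([.505,-.144,.2],vel=.2)
robot.line_to(S(-.30,.22),vel=.2,rotation=[180,0,H])
o=robot.observe(); cv2.imwrite("pics/w3.png",robot.grab_frame("wrist"));print(o["time"],o["tool_pos"],o["ft_force"])
E
```

```text
tape [ 0.38670639 -0.29201031  0.02      ] clamp [ 0.49558933 -0.39307245  0.02      ]
False [ 0.50525394 -0.14414292  0.09094074]
12.9333 [ 0.49476656 -0.30967881  0.21949692] [0.3968789  0.78816236 0.26241024]
```

View pics/w3.png

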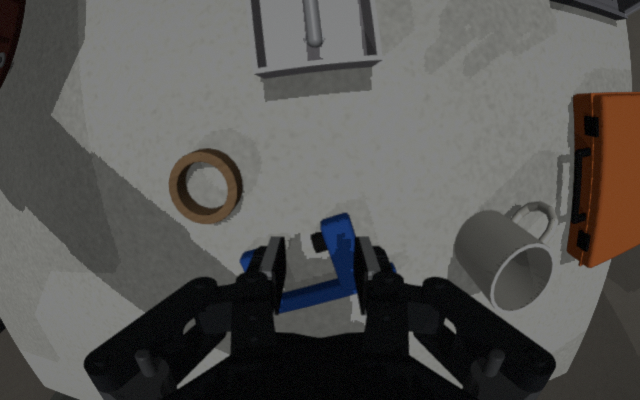

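The handle stands inside the tote, with its bar end at (314,42). The clamp's front end is at (335,216) and the tape is at (205,186). I'll go down between the clamp and the tote, then push.

```bash
python3 - <<'E'
from h import *
print("clamp front",pix2w("wrist",(340,214),.02), "tote rear",pix2w("wrist",(318,70),.05))
robot.set_gripper(.05)
robot.line_to(S(-.228,.22),vel=.2)
print(robot.line_to(S(-.228,.102),vel=.12,guard=6))
def go(x,v,g):
    h=robot.line_to(S(x,.102),vel=v,guard=g); o=robot.observe()
    d=o["tool_pos"][:2]-O
    print(h,round(o["time"],2),"x",(d@e).round(4),"F",o["ft_force"].round(2)); return h
for x in (-.17,-.12,-.07):
    if go(x,.05,10): break
cv2.imwrite("pics/w4.png",robot.grab_frame("wrist"))
E
```

```text
clamp front [ 0.5107919  -0.33788686  0.02      ] tote rear [ 0.50422406 -0.21021839  0.05      ]
False
False 16.23 x -0.1699 F [-0.25  0.04  0.86]
False 17.38 x -0.12 F [0.66 0.91 0.39]
False 18.53 x -0.0699 F [ 0.16 -0.07  0.47]
```

View pics/w4.png

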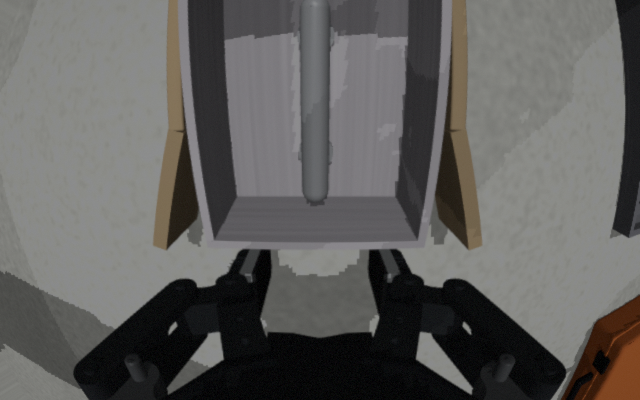

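The tote is square and centred in the funnel, with the rear edge at row 245 and the handle upright. I'll go on up the ramp.

```bash
python3 - <<'E'
from h import *
def go(x,v,g):
    h=robot.line_to(S(x,.102),vel=v,guard=g); o=robot.observe()
    d=o["tool_pos"][:2]-O
    f=o["ft_force"]; print(h,round(o["time"],2),"x",(d@e).round(4),"F",(f[:2]@e).round(2),f.round(2)); return h
for x in (-.02,.02,.05):
    if go(x,.04,10): break
else:
  for x in np.arange(.055,.0801,.005):
    if go(x,.02,8): break
cv2.imwrite("pics/w5.png",robot.grab_frame("wrist"))
E
```

```text
True 19.6 x -0.0257 F 0.65 [-0.24  0.68 -0.94]
```

View pics/w5.png

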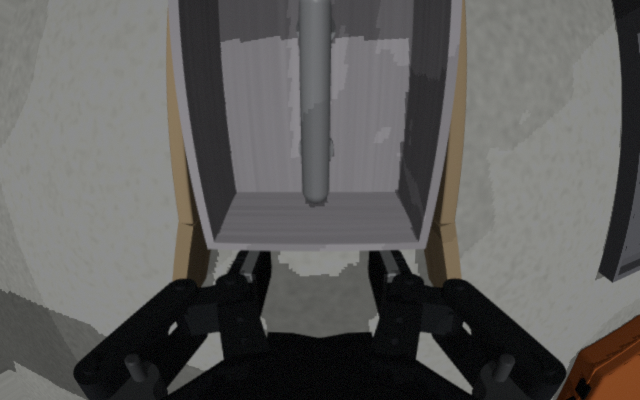

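The guard stopped it, but the force has relaxed to near zero and the tote is still square between the cheeks. That was a brief bump, so I'll go on slower.

```bash
cat >> h.py <<'E'
def go(x,v,g,z=.102):
    h=robot.line_to(S(x,z),vel=v,guard=g); o=robot.observe()
    d=o["tool_pos"][:2]-O
    f=o["ft_force"]; print(h,round(o["time"],2),"x",(d@e).round(4),"F",(f[:2]@e).round(2),f.round(2)); return h
E
python3 - <<'E'
from h import *
for x in (-.015,.0,.02,.04,.05):
    if go(x,.025,11): break
else:
  for x in (.055,.06,.065,.07):
    if go(x,.02,9): break
cv2.imwrite("pics/w6.png",robot.grab_frame("wrist"))
E
```

```text
False 20.27 x -0.0159 F -6.78 [-0.39 -6.78  4.86]
False 21.02 x -0.0009 F -7.15 [-0.11 -7.18  5.9 ]
False 21.97 x 0.0201 F -0.05 [-0.4  -0.   -0.78]
False 22.92 x 0.0401 F -1.08 [ 0.36 -1.12  0.56]
False 23.47 x 0.0503 F -0.73 [-0.33 -0.7   0.25]
False 23.87 x 0.0552 F 0.51 [0.53 0.46 0.49]
False 24.27 x 0.0603 F 0.71 [1.23 0.58 0.18]
False 24.67 x 0.0652 F 0.04 [ 0.42 -0.01  0.16]
False 25.07 x 0.0703 F 0.45 [-0.77  0.53 -0.08]
```

```bash
python3 - <<'E'
from h import *
def rim():
    g=robot.grab_frame("wrist"); c=g[150:290,300:336].mean((1,2)); d=np.diff(c)
    return c[:].round(0)
def edge(c): # bright rim band rows
    i=np.argsort(-np.abs(np.diff(c)))[:4]; return sorted(i+150)
for x in np.arange(.072,.0921,.002):
    h=go(x,.02,8); print("  edges",edge(rim()))
    o=robot.observe()
    if h or -(o["ft_force"][:2]@e)>9: break
E
```

```text
False 25.37 x 0.0721 F -1.06 [-0.56 -1.01 -0.35]
  edges [np.int64(223), np.int64(224), np.int64(260), np.int64(261)]
False 25.67 x 0.0741 F -0.73 [-0.11 -0.72 -0.76]
  edges [np.int64(223), np.int64(224), np.int64(260), np.int64(261)]
False 25.97 x 0.0761 F -0.56 [-0.13 -0.55  0.15]
  edges [np.int64(223), np.int64(224), np.int64(260), np.int64(261)]
False 26.27 x 0.0781 F 0.15 [-0.01  0.15 -0.45]
  edges [np.int64(223), np.int64(224), np.int64(260), np.int64(261)]
False 26.57 x 0.0802 F -0.28 [ 0.05 -0.28  0.22]
  edges [np.int64(215), np.int64(255), np.int64(256), np.int64(264)]
False 26.87 x 0.0821 F -0.66 [ 0.69 -0.74  0.13]
  edges [np.int64(215), np.int64(255), np.int64(256), np.int64(264)]
False 27.17 x 0.0838 F -4.6 [-0.16 -4.61  0.89]
  edges [np.int64(215), np.int64(255), np.int64(256), np.int64(264)]
False 27.47 x 0.0854 F -6.95 [ 0.77 -7.07  0.17]
  edges [np.int64(215), np.int64(255), np.int64(256), np.int64(264)]
False 27.77 x 0.0869 F -9.48 [ 0.43 -9.58  0.24]
  edges [np.int64(215), np.int64(255), np.int64(256), np.int64(264)]
```

Between x = 0.078 and 0.080 the rim moved in the picture, which is the drop. The buffer's spring rate followed. I'll back off and verify.

```bash
python3 - <<'E'
from h import *
robot.line_to(S(.06,.102),vel=.04); print(robot.observe()["ft_force"])
robot.line_to(S(.05,.30),vel=.2)
C=cal("wrist"); a=robot.grab_frame("wrist")
robot.line_to(S(-.15,.36),vel=.25)
b=robot.grab_frame("scene")[160:245,240:440]
b=cv2.resize(b,None,fx=3.2,fy=3.2,interpolation=cv2.INTER_CUBIC)
im=np.zeros((600,640,3),np.uint8); im[:272]=b[:272]; im[280:600]=a[:320]
cv2.imwrite("pics/end.png",im); print(robot.observe()["time"])
E
```

```text
[-0.22538488 -1.01844822  0.09048076]
30.8917
```

View pics/end.png

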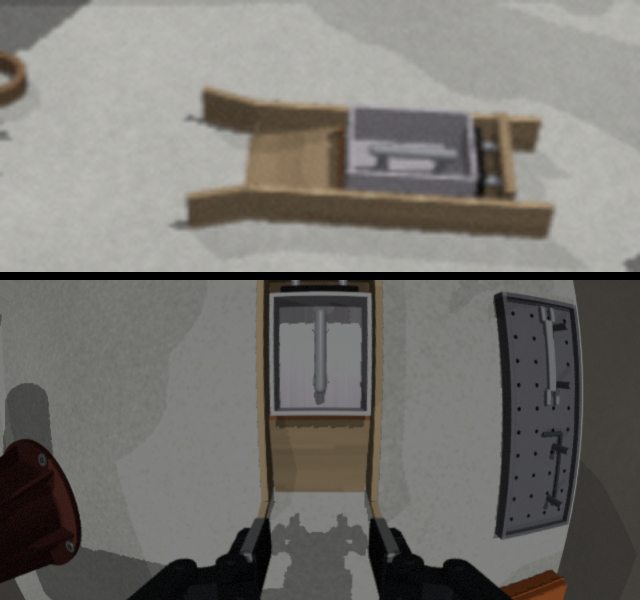

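The tote sits level between the red lip (row 418) and the buffer (row 288), with the handle standing inside it and the arm clear.

```bash
python3 -c "
from plant import robot
print(robot.job_done())"
```

```text
the job is handed in; nothing more can be done
None
```

The job is handed in at about 31 s: the handle stands in the tote, which sits flat in the bay behind the lip; pushes were guarded at 6 to 11 N, the forces I read stayed under 10 N, and I touched nothing else.

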